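Stack the vial caddy on the clamped tray

ROBOT

A 6-joint arm with a two-finger parallel gripper is mounted at the origin on a cart in front of the work surface, level with it; the furniture and walls round the work are solid. World frame = base frame: x ahead of the robot, y to its left, z up, the work surface at z = 0. Lengths are in m, angles in rad, forces in N, time in s.
With the tool pointing down it reaches from about 0.3 to 0.775 m from the base axis. Payload 14.6 kg.
Tool frame: the origin (TCP) lies midway between the tips of the shut fingers; the grasp point (between the pads) lies 19 mm behind it; z points along the fingers, y is the line along which they close (so a half turn about z gives the same grasp; the last joint's range is limited). The gripper opens to 94 mm and grips with 3 to 60 N. Pads are 16 mm wide; open, the fingers measure 119 mm over their backs; the gripper's body (75 mm by 177 mm) begins 78 mm behind the grasp point.
Start: joints at [-1.187, 0.3, 1.521, -0, 1.321, -0.067], TCP at [0.24, -0.495, 0.205] pointing down, gripper open.
Joint ranges: [-3.03, 3.03], [-0.79, 2.21], [0.23, 2.52], [-1.04, 4.18], [0, 3.07], [-2.55, 2.55]. Speed limits (rad/s): [2.22, 2.22, 2.57, 3.14, 3.14, 3.14].

INTERFACE

Orientations are given as [roll, pitch, yaw] about the fixed x, y, z axes, in that order (R = Rz(yaw) Ry(pitch) Rx(roll)).
In Python, from station import ctrl gives the robot as it stands. The module is installed in compiled form; this text tells all that it offers.
- The arm moves only by the tool servo_tool, never from a script. Its argument "plan" is a list of rows, each a list of 7 numbers: the opening in per cent of the stroke, from 0 (shut) to 100 (fully open), then the shift along the tool's x, y, z in m, then the turn, a rotation vector about the tool's x, y, z in rad. A call has exactly 8 rows; each row shifts and turns the commanded pose from where the row before left it, along the tool's axes as they then stand; what a row does not reach is not made up. A row lasts 1/8 s, in which the tool goes at most 62.5 mm and 10.7 degrees, less where a joint would pass 70% of its speed; a pose out of reach is approached as far as the arm can. A call with a gripper value outside its range is refused whole. The fingers move at their own pace and stop on an object; "force" is the grip in N (left out, the last holds). Time passes only in rows, so rows that do not move let the fingers close, or fill a call up. It gives the time, the measured TCP pose, the force, the opening and the grip force at its end, in the units of the state.
- ctrl.get_obs(): the state, without advancing time (a new reading comes with each control period).
- ctrl.camera(name): name is "scene" or "top" or "wrist"; returns a dict with "pixels" (400x640x3 uint8, red, green, blue), "z_map" (400x640 float32, m along the optical axis (not along the pixel's ray), 0 where there is no reading), "mtx" (3x3 intrinsics, pixels), "pose" (4x4, takes a point from camera to world coordinates). Camera axes: x right, y up, looking along -z (the intrinsics and any distortion apply to the point x, -y, -z); pixel columns grow to the right and rows downward; lengths in m; the calibration is good to about 2 mm. A picture is of the moment at which its call begins.
- ctrl.hand_in(): hands the job in; it is judged then, once.
The state is a dict: "time_s": time; "qpos": joint angles; "joint_vel": joint speeds; "tau": joint torques, N m; "ee_pos": TCP position; "eef_rot": TCP orientation; "force": force on the tool from outside, world axes, zero at the start; "moment": the same for the moment, N m; "grip_width": finger opening in m; "grip_force": force on a finger pad.
Only numpy, scipy, OpenCV 4.12 (cv2) and the standard library are available. Lean on these libraries where they do the work, as an engineer would, in place of code of your own. Each camera call takes 0.05 s, during which the arm holds its last target. There are 200 camera calls.

TASK

Lift the white vial caddy off the worktop by its handle, keep it level, and stack it on the blue tray in the pale aluminium cradle so that all four lugs under the caddy drop fully into the corner sockets and it sits flush. Do it gently, feeling for the sockets instead of forcing or dropping the caddy, do not knock the bottles, cup or cradle, and let go at the end.

Things in the scene. Friction and masses are not known exactly. Their poses are not given: they have to be found in the camera images.
- caddy: Loose white tray, 110 (x) x 160 (y) mm, about 0.5 kg, with four fixed strip vials (tops 78 mm up). Origin: centre of the plane of its lug tips, on which it stands; z up. Four orange round lugs at x = +-40, y = +-65 mm, 12 mm across, 14 mm long, the lowest 1.5 mm tapering to 10.4 mm across; its flat underside is 14 mm above the origin.
- caddy_handle (a point): Middle of the caddy's carry handle, 108 mm above the caddy's origin, same axes: a grey level bar along y, 10 mm thick (x), 20 mm high, 142 mm long on posts at y = +-66 mm. Grasp it within 45 mm of the middle, fingers closing along x; nothing stands beside it or in the 20 mm below it.
- cradle: Fixed pale aluminium cradle, 150 (x) x 200 (y) x 18 mm, black clamp screws reaching 91 mm out in x. Origin: centre of its underside on the worktop, z up. In it a blue tray, 110 x 160 mm, is held fast sideways, sides parallel to the cradle's, but off the cradle's centre by any amount up to 8 mm in x and 8 mm in y: this offset is not measured; it must be felt or seen.
- tray_level (a point): Point 59 mm above the cradle's origin, same axes, level with the flat tops of the blue tray's corner posts (30 x 30 mm, at x = +-40, y = +-65 mm from the tray's centre). Each has a central socket 15.5 x 15.5 mm, 17 mm deep, 1 mm chamfer. Lugs that miss stand on the tops; seated, the caddy's underside lies on them, either way round. The tray stands on foam: sinks 1 mm per 4 N, 7 mm at most.
- saline: Bystander: loose white bottle with light blue cap and band, 46 mm across, 128 mm tall; origin at the centre of its underside.
- stain: Bystander: loose clear bottle with dark blue cap, 33 mm across, 88 mm tall; origin at the centre of its underside.
- cup: Bystander: loose white specimen cup with orange lid, 68 mm across, 72 mm tall; origin at the centre of its underside.

How it is judged:
On the way:
1. the caddy is lifted clear of the worktop (its lug tips above 70 mm) (height (world z) of caddy above 0.07 m), for 0.2 s.
At the end, for the whole second after the job is handed in: The caddy rests fully seated on the tray in the cradle: its origin 39 to 47 mm above the cradle's and within 16 mm of it sideways (only possible with all lugs in their sockets), level within 0.03 rad, its sides along the cradle's within 0.08 rad (either way round), released and at rest (z of caddy in the frame of cradle between 0.039 and 0.047 m and horizontal distance between caddy and cradle below 0.016 m and angle between caddy's own z axis and vertical below 0.03 rad and angle between the x axis of caddy and the x axis of cradle, either way round below 0.08 rad and linear speed of caddy below 0.01 m/s); the robot touches nothing.
It fails at once if the caddy is pressed or dropped on the tray or cradle with more than 25 N (contact force between caddy and cradle above 25 N).
It fails at once if the robot pushes on the cradle or its tray with more than 15 N (contact force between any of the fingers, the arm and cradle above 15 N).
It fails at once if the caddy is tipped by more than 0.3 rad (angle between caddy's own z axis and vertical above 0.3 rad).
It fails at once if the saline bottle, stain bottle or specimen cup is moved by more than 30 mm (distance of any of saline, stain, cup from where it was at the start of the episode above 0.03 m).
It also fails if it takes over 72 s, if anything falls off the work surface, if the arm or the gripper's body presses on something with over 40 N, if the wrist force passes 120 N, or if a joint passes its speed limit or range.

## Working session

There is one attempt and no reset: what is moved stays moved. The work goes in short steps, Python scripts to look and compute and a tool call to move; the robot and the scene stay as the last step left them, time stands still between calls to the robot, and variables do not carry over. Pictures are saved under pics/ and viewed, at most 10 in all, crops included, and the job is handed in when it is done.

Besides the shell and the picture viewer there is one more tool, called after "Emit:" in YAML: its name, and indented under it one key for each argument. servo_tool: Moves the arm, as the interface text tells. Its arguments: {"type":"object","properties":{"plan":{"type":"array","items":{"type":"array","items":{"type":"number"}}},"force":{"type":"number"}},"required":["plan"]}

```bash
mkdir -p pics; cat > h.py <<'E'
import numpy as np, cv2
from station import ctrl
def cloud(c):
    K=c["mtx"];z=c["z_map"];v,u=np.mgrid[0:400,0:640]
    P=np.stack([(u-K[0,2])/K[0,0]*z,-(v-K[1,2])/K[1,1]*z,-z],-1)
    W=P@c["pose"][:3,:3].T+c["pose"][:3,3]; W[z==0]=np.nan
    return W
E
python3 - <<'E'
from h import *
o=ctrl.get_obs();print(o)
for n in("top","scene"):
    c=ctrl.camera(n);np.savez(f"{n}.npz",**c);cv2.imwrite(f"pics/{n}0.png",c["pixels"][...,::-1]);print(n,c["mtx"],c["pose"].round(3), (c["z_map"]==0).mean(), c.keys())
E
```

```text
{'time_s': 0.0, 'qpos': array([-1.18660097e+00,  3.00450138e-01,  1.52159878e+00,  9.45129105e-06,
        1.32070654e+00, -6.65974531e-02]), 'joint_vel': array([-9.65790456e-06, -1.16447349e-03,  4.10415653e-04, -1.08415962e-03,
        1.21362022e-03,  7.49962918e-04]), 'tau': array([ 1.38875846e-03, -5.31807160e+01, -3.52741778e+01,  7.08541065e-02,
        2.43660092e-02, -9.13317012e-05]), 'ee_pos': array([ 0.23952233, -0.49480306,  0.20489035]), 'eef_rot': array([-3.14043304e+00, -8.65166967e-05,  4.50790412e-01]), 'force': array([ 0.62227724, -0.34498231, -0.21755821]), 'moment': array([0.06284   , 0.02538428, 0.03308429]), 'grip_force': 0.0, 'grip_width': 0.0938668154704927}
top [[430.00678997   0.         324.55075334]
 [  0.         430.00678997 200.55554701]
 [  0.           0.           1.        ]] [[ 1.900e-02  9.950e-01 -9.600e-02  4.890e-01]
 [-1.000e+00  1.900e-02 -3.000e-03 -8.900e-02]
 [-1.000e-03  9.600e-02  9.950e-01  1.097e+00]
 [ 0.000e+00  0.000e+00  0.000e+00  1.000e+00]] 0.00408984375 dict_keys(['pixels', 'z_map', 'mtx', 'pose'])
scene [[510.66729576   0.         316.75803876]
 [  0.         510.66729576 200.89984939]
 [  0.           0.           1.        ]] [[-0.649  0.451 -0.612 -0.214]
 [-0.761 -0.393  0.517  0.576]
 [-0.007  0.801  0.598  0.843]
 [ 0.     0.     0.     1.   ]] 0.00390625 dict_keys(['pixels', 'z_map', 'mtx', 'pose'])
```

View pics/top0.png

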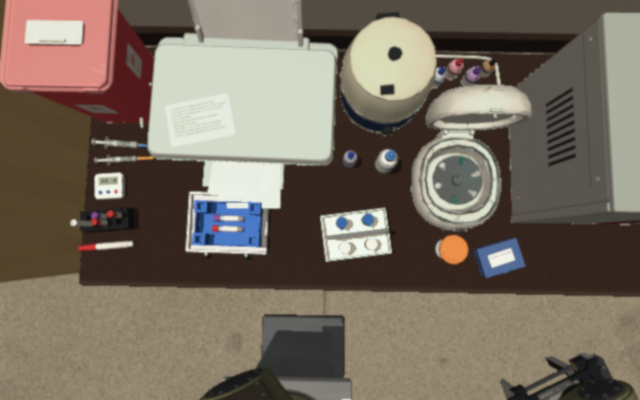

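View pics/scene0.png

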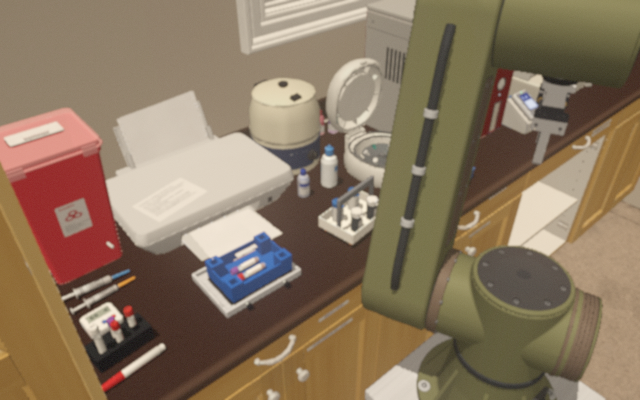

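The top view shows the caddy at about (356,235) with its grey handle running along the image horizontal. The cradle with the blue tray is at (227,224), the stain bottle at (350,158), the saline at (387,160) and the cup at (453,250). In the scene view the tray's four posts show clearly around (248,268).

```bash
python3 - <<'E'
from h import *
c=dict(np.load("top.npz"));W=cloud(c);rgb=c["pixels"];hsv=cv2.cvtColor(rgb,cv2.COLOR_RGB2HSV)
def rect(m,name):
    p=W[m];p=p[~np.isnan(p[:,0])]
    r=cv2.minAreaRect(p[:,:2].astype(np.float32));print(name,len(p),np.round(r[0],4),np.round(r[1],4),round(r[2],2),'med',np.median(p,0).round(4))
    return p
v,u=np.mgrid[0:400,0:640]
box=lambda a,b,d,e:(u>=a)&(u<b)&(v>=d)&(v<e)
z=W[...,2]
C=box(310,402,195,272)
rect(C&(z>.105)&(z<.13),'handle'); rect(C&(z>.012),'caddyall'); rect(C&(z>.008)&(z<.05),'caddylow')
R=box(175,280,180,265)
print('worktop z',np.nanmedian(z[270:280,100:400]))
rect(R&(z>.01)&(z<.03)&(hsv[...,1]<60)&(v>195),'cradle')
blue=(hsv[...,0]>100)&(hsv[...,0]<125)&(hsv[...,1]>120)
rect(R&blue&(z>.025),'blue'); p=rect(R&blue&(z>.054)&(z<.066),'posts');
n,l,s,cc=cv2.connectedComponentsWithStats((R&blue&(z>.052)&(z<.066)).astype(np.uint8))
for i in range(1,n):
    if s[i,4]>15: print(s[i],cc[i].round(1),np.nanmean(W[l==i],0).round(4))
for nm,b in(('stain',box(338,362,145,172)),('saline',box(373,402,146,175)),('cup',box(432,472,232,268))): 
    q=W[b&(z>.03)];print(nm,np.nanmean(q,0).round(3),np.nanmax(q,0).round(3))
big=cv2.resize(rgb[180:275,175:405],None,fx=3.4,fy=3.4,interpolation=cv2.INTER_CUBIC);cv2.imwrite("pics/crop1.png",big[...,::-1])
E
```

```text
handle 273 [ 0.51   -0.1619] [0.0098 0.1407] 8.23 med [ 0.5102 -0.1605  0.118 ]
caddyall 2943 [ 0.5102 -0.1621] [0.1099 0.16  ] 8.29 med [ 0.509  -0.163   0.0203]
caddylow 2170 [ 0.5102 -0.1621] [0.1099 0.16  ] 8.29 med [ 0.5089 -0.1628  0.0191]
worktop z 0.00046914433999412086
cradle 647 [0.5215 0.1588] [0.2021 0.1542] 88.25 med [0.4887 0.1601 0.0181]
blue 773 [0.5302 0.1503] [0.1588 0.1046] 89.43 med [0.5299 0.2006 0.0547]
posts 394 [0.5303 0.1499] [0.1583 0.1039] 89.85 med [0.5049 0.1013 0.0591]
[195 201  13  12 102] [201.2 206.4] [0.5691 0.2132 0.0586]
[248 203  13  11  98] [254.3 208.3] [0.567  0.0843 0.0587]
[193 233  13  12 100] [199.3 238.1] [0.4927 0.2139 0.0592]
[246 232  14  14 109] [252.1 239.5] [0.4917 0.087  0.0588]
stain [ 0.694 -0.145  0.065] [ 0.713 -0.129  0.092]
saline [ 0.686 -0.23   0.091] [ 0.715 -0.212  0.132]
cup [ 0.478 -0.391  0.071] [ 0.512 -0.359  0.08 ]
```

View pics/crop1.png

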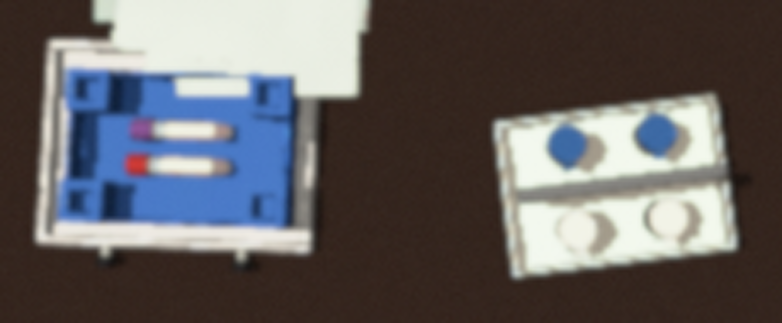

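The crop shows all four posts, with a sheet of paper reaching over the cradle's upper right edge. The tray's yaw needs a closer look, so I'll view it from the wrist camera before grasping.

```bash
cat >> h.py <<'E'
from scipy.spatial.transform import Rotation as Ro
def to(pos,yaw,pose=None):
    o=ctrl.get_obs();p,R=(o["ee_pos"],Ro.from_euler("xyz",o["eef_rot"])) if pose is None else pose
    T=Ro.from_euler("xyz",[np.pi,0,yaw])
    print("shift",R.inv().apply(np.array(pos)-p).round(4),"turn",(R.inv()*T).as_rotvec().round(4),"| pos",p.round(4),"rot",R.as_euler("xyz").round(4),"F",o["force"].round(2),"M",o["moment"].round(2),"t",o["time_s"])
E
python3 - <<'E'
from h import *
c=ctrl.camera("wrist");o=ctrl.get_obs()
T=np.eye(4);T[:3,:3]=Ro.from_euler("xyz",o["eef_rot"]).as_matrix();T[:3,3]=o["ee_pos"]
print((np.linalg.inv(T)@c["pose"]).round(3),c["mtx"].round(1))
to([.45,.16,.30],1.55)
W=cloud(dict(np.load("top.npz")))
print("printer",np.nanpercentile(W[60:150,170:320,2],[50,98]),"paper",np.nanpercentile(W[170:198,215:270],[2,50,98],axis=(0,1)).round(3))
E
```

```text
[[ 0.001  0.969  0.246  0.072]
 [ 1.    -0.001 -0.     0.001]
 [-0.     0.246 -0.969 -0.179]
 [ 0.     0.     0.     1.   ]] [[289.5   0.  316.9]
 [  0.  289.5 202.7]
 [  0.    0.    1. ]]
shift [ 0.4747 -0.4979 -0.0945] turn [-8.0000e-04 -6.0000e-04 -1.0992e+00] | pos [ 0.2396 -0.4949  0.205 ] rot [-3.1407e+00 -1.0000e-04  4.5080e-01] F [ 0.66 -0.42  0.28] M [ 0.04 -0.02 -0.01] t 0.15
printer [0.1200063  0.12377331] paper [[0.596 0.056 0.029]
 [0.63  0.121 0.034]
 [0.664 0.188 0.038]]
```

Emit:
servo_tool:
  plan:
    - [100,0,0,-0.006,0,0,-0.1374]
    - [100,0,0,-0.006,0,0,-0.1374]
    - [100,0,0,-0.006,0,0,-0.1374]
    - [100,0,0,-0.006,0,0,-0.1374]
    - [100,0,0,-0.006,0,0,-0.1374]
    - [100,0,0,-0.006,0,0,-0.1374]
    - [100,0,0,-0.006,0,0,-0.1374]
    - [100,0,0,-0.006,0,0,-0.1374]

```text
time_s: 1.15
ee_pos: [0.2396, -0.4949, 0.2534]
eef_rot: [-3.141, -0.001, 1.555]
force: [0.0, -0.0, 0.1]
grip_width: 0.0942
grip_force: 0.0
```

Emit:
servo_tool:
  plan:
    - [100,0.0407,0.0173,0,0,0,0]
    - [100,0.0407,0.0173,0,0,0,0]
    - [100,0.0407,0.0173,0,0,0,0]
    - [100,0.0407,0.0173,0,0,0,0]
    - [100,0.0407,0.0173,0,0,0,0]
    - [100,0.0407,0.0173,0,0,0,0]
    - [100,0.0407,0.0173,0,0,0,0]
    - [100,0.0407,0.0173,0,0,0,0]

```text
time_s: 2.15
ee_pos: [0.3851, -0.171, 0.2534]
eef_rot: [-3.142, -0.0, 1.55]
force: [0.2, -0.5, 0.5]
grip_width: 0.0939
grip_force: 0.0
```

Emit:
servo_tool:
  plan:
    - [100,0.0407,0.0173,0,0,0,0]
    - [100,0.0407,0.0173,0,0,0,0]
    - [100,0.0407,0.0173,0,0,0,0]
    - [100,0.0407,0.0173,0,0,0,0]
    - [100,0.0407,0.0173,0,0,0,0]
    - [100,0.0407,0.0173,0,0,0,0]
    - [100,0.0407,0.0173,0,0,0,0]
    - [100,0.0407,0.0173,0,0,0,0]

```text
time_s: 3.15
ee_pos: [0.5303, 0.1517, 0.2533]
eef_rot: [-3.141, 0.0, 1.55]
force: [-0.3, 0.6, -0.2]
grip_width: 0.0938
grip_force: 0.0
```

```bash
python3 - <<'E'
from h import *
to([.53,.15,.17],1.553)
E
```

```text
shift [-0.0017 -0.0002  0.0833] turn [-0.0003  0.0001 -0.0029] | pos [0.5303 0.1517 0.2533] rot [-3.1413e+00  1.0000e-04  1.5501e+00] F [-0.3   0.55 -0.23] M [ 0.02 -0.06  0.01] t 3.15
```

Emit:
servo_tool:
  plan:
    - [100,0,0,0.014,0,0,0]
    - [100,0,0,0.014,0,0,0]
    - [100,0,0,0.014,0,0,0]
    - [100,0,0,0.014,0,0,0]
    - [100,0,0,0.014,0,0,0]
    - [100,0,0,0.013,0,0,0]
    - [100,0,0,0,0,0,0]
    - [100,0,0,0,0,0,0]

```text
time_s: 4.15
ee_pos: [0.5301, 0.1503, 0.1709]
eef_rot: [3.141, -0.0, 1.55]
force: [0.2, -0.4, 0.0]
grip_width: 0.0941
grip_force: 0.0
```

```bash
cat > tray.py <<'E'
from h import *
c=ctrl.camera("wrist");np.savez("w1.npz",**c);cv2.imwrite("pics/w1.png",c["pixels"][...,::-1])
W=cloud(c);hsv=cv2.cvtColor(c["pixels"],cv2.COLOR_RGB2HSV);z=W[...,2]
blue=(hsv[...,0]>100)&(hsv[...,0]<125)&(hsv[...,1]>100)
m=blue&(abs(z-.059)<.004)
n,l,s,cc=cv2.connectedComponentsWithStats(m.astype(np.uint8))
for i in range(1,n):
    if s[i,4]>60:
        p=W[l==i];r=cv2.minAreaRect(p[:,:2].astype(np.float32));print(s[i],np.round(r[0],4),np.round(r[1],4),round(r[2],1),p[:,2].mean().round(4))
p=W[m][:,:2].astype(np.float32);print("posts",cv2.minAreaRect(p))
m2=(abs(z-.018)<.004)&(hsv[...,1]<60);p=W[m2][:,:2].astype(np.float32);print("cradle",len(p),cv2.minAreaRect(p))
E
python3 tray.py
```

```text
[260 119  32  31 691] [0.4919 0.2171] [0.0287 0.0301] 88.7 0.0587
[342 118  31  32 705] [0.5715 0.2159] [0.0297 0.03  ] 88.8 0.0588
[268 243  28  27 559] [0.4905 0.0871] [0.031  0.0299] 89.6 0.0585
[341 242  27  27 524] [0.5701 0.0868] [0.0304 0.0286] 89.7 0.0586
posts ((0.5310521721839905, 0.15125858783721924), (0.16001226007938385, 0.10983820259571075), 89.54620361328125)
cradle 2637 ((0.5754168033599854, 0.08253492414951324), (0.3518618047237396, 0.26521018147468567), 89.20064544677734)
```

View pics/w1.png

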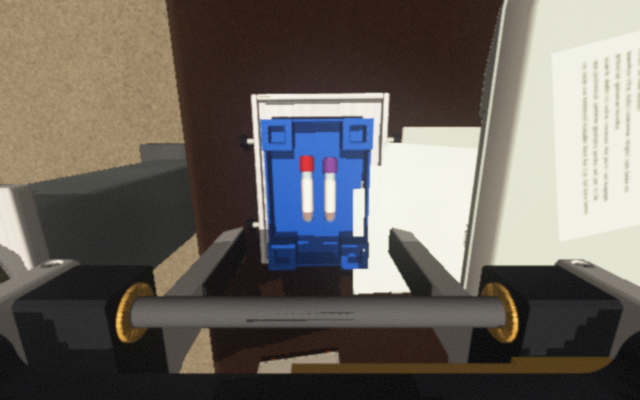

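The wrist view shows the tray clearly, with posts at about (276,134), (358,134), (282,257) and (355,256). That puts the tray centre at (0.531, 0.1515) with yaw about -0.010. Next I'll take the same view over the caddy, so that camera calibration errors cancel.

Emit:
servo_tool:
  plan:
    - [100,-0.052,-0.0023,-0.01,0,0,0]
    - [100,-0.052,-0.0023,-0.01,0,0,0]
    - [100,-0.052,-0.0023,-0.01,0,0,0]
    - [100,-0.052,-0.0023,-0.01,0,0,0]
    - [100,-0.052,-0.0023,-0.01,0,0,0]
    - [100,-0.052,-0.0023,-0.01,0,0,0]
    - [100,0,0,0,0,0,0]
    - [100,0,0,0,0,0,0]

```text
time_s: 5.2
ee_pos: [0.5096, -0.161, 0.2305]
eef_rot: [3.141, -0.0, 1.55]
force: [-0.2, 0.1, -0.2]
grip_width: 0.0942
grip_force: 0.0
```

```bash
python3 - <<'E'
from h import *
c=ctrl.camera("wrist");np.savez("w2.npz",**c);cv2.imwrite("pics/w2.png",c["pixels"][...,::-1])
W=cloud(c);z=W[...,2];v,u=np.mgrid[0:400,0:640]
B=(v<275)&(abs(W[...,0]-.51)<.075)&(abs(W[...,1]+.162)<.1)
for nm,m in(("handle",B&(abs(z-.118)<.004)),("low",B&(z>.008)&(z<.06)),("all",B&(z>.008)&(z<.125))):
    p=W[m];r=cv2.minAreaRect(p[:,:2].astype(np.float32));print(nm,len(p),np.round(r[0],4),np.round(r[1],4),round(r[2],2),np.median(p[:,2]))
to([.51,-.162,.089],1.715)
E
```

```text
handle 1253 [ 0.5112 -0.1613] [0.01   0.1407] 8.36 0.11744419998218947
low 7264 [ 0.5112 -0.1619] [0.11 0.16] 8.29 0.018345776978095724
all 10580 [ 0.5112 -0.1619] [0.11 0.16] 8.29 0.026395760524633327
shift [-0.0015  0.0003  0.1415] turn [ 0.     -0.0002 -0.1642] | pos [ 0.5097 -0.1605  0.2305] rot [ 3.1416e+00 -2.0000e-04  1.5508e+00] F [-0.61  0.06 -0.38] M [-0.06 -0.09 -0.03] t 5.25
```

View pics/w2.png

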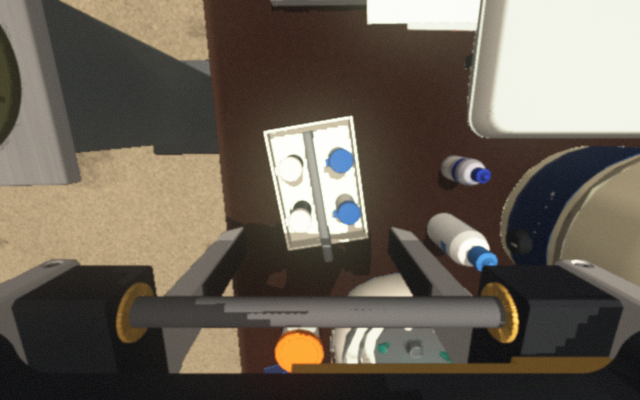

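The caddy centre is at (0.5112, -0.1615) with yaw 0.145, and nothing is near the handle, which runs from about (308,135) to (327,255). Now I'll descend and grasp.

Emit:
servo_tool:
  plan:
    - [100,-0.001,0.0015,0.02,0,0,-0.082]
    - [100,0,0,0.02,0,0,-0.0825]
    - [100,0,0,0.02,0,0,0]
    - [100,0,0,0.02,0,0,0]
    - [100,0,0,0.02,0,0,0]
    - [100,0,0,0.02,0,0,0]
    - [100,0,0,0.012,0,0,0]
    - [100,0,0,0.009,0,0,0]

```text
time_s: 6.25
ee_pos: [0.5113, -0.1618, 0.0891]
eef_rot: [3.142, 0.0, 1.716]
force: [0.9, -0.2, 0.4]
grip_width: 0.094
grip_force: 0.0
```

Emit:
servo_tool:
  plan:
    - [60,0,0,0,0,0,0]
    - [40,0,0,0,0,0,0]
    - [25,0,0,0,0,0,0]
    - [18,0,0,0,0,0,0]
    - [14,0,0,0,0,0,0]
    - [10,0,0,0,0,0,0]
    - [5,0,0,0,0,0,0]
    - [0,0,0,0,0,0,0]
  force: 25

```text
time_s: 7.25
ee_pos: [0.5111, -0.1624, 0.0894]
eef_rot: [-3.141, -0.0, 1.715]
force: [0.0, -0.7, 0.5]
grip_width: 0.0175
grip_force: 0.0
```

```bash
python3 - <<'E'
from h import *
to([.5112,-.1615,.089],1.7155);o=ctrl.get_obs();print(o["grip_width"],o["grip_force"])
E
```

```text
shift [0.0009 0.0003 0.0004] turn [-0.0001 -0.     -0.001 ] | pos [ 0.5111 -0.1624  0.0894] rot [-3.1415 -0.      1.7145] F [ 0.04 -0.73  0.51] M [-0.02 -0.04  0.05] t 7.25
0.017502125428938583 0.0
```

Emit:
servo_tool:
  plan:
    - [0,0,0,0,0,0,0]
    - [0,0,0,0,0,0,0]
    - [0,0,0,0,0,0,0]
    - [0,0,0,0,0,0,0]
    - [0,0,0,-0.002,0,0,0]
    - [0,0,0,-0.004,0,0,0]
    - [0,0,0,-0.006,0,0,0]
    - [0,0,0,-0.008,0,0,0]
  force: 40

```text
time_s: 8.25
ee_pos: [0.511, -0.1624, 0.1099]
eef_rot: [-3.141, -0.0, 1.715]
force: [-0.0, -0.1, -5.6]
grip_width: 0.0092
grip_force: 40.0
```

Emit:
servo_tool:
  plan:
    - [0,0,0,-0.01,0,0,0]
    - [0,0,0,-0.015,0,0,0]
    - [0,0,0,-0.015,0,0,0]
    - [0,0,0,-0.015,0,0,0]
    - [0,0,0,-0.015,0,0,0]
    - [0,0,0,-0.015,0,0,0]
    - [0,0,0,-0.005,0,0,0]
    - [0,0,0,0,0,0,0]

```text
time_s: 9.25
ee_pos: [0.5111, -0.1624, 0.1995]
eef_rot: [3.142, 0.0, 1.715]
force: [-0.7, -0.7, -5.2]
grip_width: 0.0099
grip_force: 40.0
```

```bash
cat > held.py <<'E'
from h import *
c=ctrl.camera("wrist");cv2.imwrite("pics/w3.png",c["pixels"][...,::-1]);o=ctrl.get_obs()
W=cloud(c);T=Ro.from_euler("xyz",o["eef_rot"]);P=(W-o["ee_pos"])@T.as_matrix()  # tool frame
v,u=np.mgrid[0:400,0:640]
x,y,z=[P[...,i] for i in range(3)]
B=(v<262)&(x>-.02)&(x<.1)&(abs(y)<.08)
for nm,m in(("handle",B&(abs(z+.03)<.006)&(abs(y)<.012)&(x>.02)),("low",B&(z>.05)&(z<.08))):
    p=P[m];r=cv2.minAreaRect(p[:,:2].astype(np.float32));print(nm,len(p),np.round(r[0],4),np.round(r[1],4),round(r[2],2),"xmax",np.nanpercentile(p[:,0],99.5).round(4))
    A=np.c_[p[:,:2],np.ones(len(p))];print(" plane",np.linalg.lstsq(A,p[:,2],rcond=None)[0].round(4))
print("grip",o["grip_width"],o["grip_force"]);to([.531,.1515,.2],1.5608)
E
python3 held.py
```

```text
handle 1757 [0.0454 0.0002] [0.0508 0.01  ] 0.26 xmax 0.0708
 plane [ 0.0062 -0.0112 -0.0286]
low 9415 [0.0286 0.0004] [0.1048 0.0973] 89.95 xmax 0.0772
 plane [0.013 0.    0.069]
grip 0.009793012500420965 39.99845623970032
shift [ 0.3077  0.0648 -0.0009] turn [-0.0006 -0.0002  0.1538] | pos [ 0.5109 -0.1624  0.1991] rot [-3.1410e+00 -3.0000e-04  1.7146e+00] F [ 0.1  -0.08 -5.64] M [-0.02 -0.04 -0.01] t 9.3
```

View pics/w3.png

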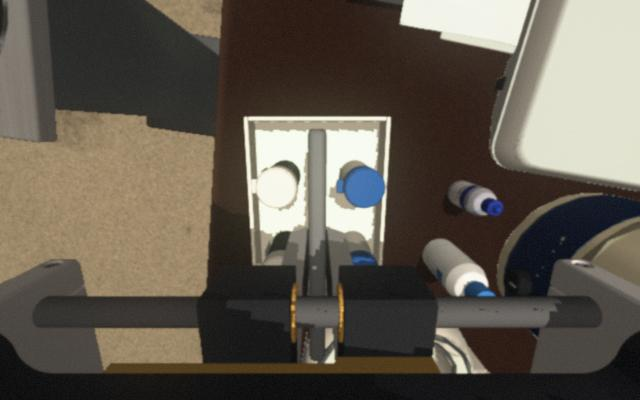

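The caddy hangs centred in the grip and level: the handle is midway between the pads at (317,130–300) and the rim is square in the view. I'll carry it over the tray.

Emit:
servo_tool:
  plan:
    - [0,0.02,0.0042,0,0,0,0]
    - [0,0.04,0.0084,0,0,0,0]
    - [0,0.05,0.0105,0,0,0,0]
    - [0,0.05,0.0105,0,0,0,0]
    - [0,0.05,0.0105,0,0,0,0]
    - [0,0.045,0.0094,0,0,0,0]
    - [0,0.035,0.0074,0,0,0,0]
    - [0,0.0172,0.0036,0,0,0,0]

```text
time_s: 10.3
ee_pos: [0.5303, 0.1531, 0.1989]
eef_rot: [-3.141, -0.0, 1.717]
force: [0.2, -0.0, -5.0]
grip_width: 0.0097
grip_force: 40.0
```

Emit:
servo_tool:
  plan:
    - [0,0,0,0,0,0,0.03]
    - [0,0,0,0.004,0,0,0.05]
    - [0,0,0,0.008,0,0,0.045]
    - [0,0,0,0.01,0,0,0.029]
    - [0,0,0,0.01,0,0,0]
    - [0,0,0,0.006,0,0,0]
    - [0,0,0,0,0,0,0]
    - [0,0,0,0,0,0,0]

```text
time_s: 11.3
ee_pos: [0.5311, 0.1509, 0.1618]
eef_rot: [3.141, -0.0, 1.561]
force: [0.3, -0.4, -5.0]
grip_width: 0.0092
grip_force: 40.0
```

```bash
python3 held.py; python3 -c "
from h import *
to([.5307,.1508,.155],1.5608)"
```

```text
handle 1751 [0.0455 0.0002] [0.0509 0.01  ] 0.28 xmax 0.071
 plane [ 0.0067 -0.0062 -0.0282]
low 9456 [0.0288 0.0003] [0.1049 0.0976] 90.0 xmax 0.0774
 plane [0.0137 0.0012 0.0694]
grip 0.009728658182266463 39.99848484992981
shift [ 0.0006 -0.0001 -0.0382] turn [ 0.0006 -0.0002 -0.0002] | pos [0.5311 0.1509 0.1618] rot [ 3.1410e+00 -2.0000e-04  1.5606e+00] F [ 0.02  0.03 -5.76] M [-0.01 -0.04  0.04] t 11.35
shift [-0.0001 -0.0004  0.0068] turn [ 0.0006 -0.0002 -0.0002] | pos [0.5311 0.1509 0.1618] rot [ 3.1410e+00 -2.0000e-04  1.5606e+00] F [ 0.02  0.03 -5.76] M [-0.01 -0.04  0.04] t 11.35
```

Emit:
servo_tool:
  plan:
    - [0,0,-0.0004,0.003,0,0,0]
    - [0,0,0,0.003,0,0,0]
    - [0,0,0,0.003,0,0,0]
    - [0,0,0,0.002,0,0,0]
    - [0,0,0,0.002,0,0,0]
    - [0,0,0,0.001,0,0,0]
    - [0,0,0,0.001,0,0,0]
    - [0,0,0,0,0,0,0]

```text
time_s: 12.35
ee_pos: [0.5305, 0.1509, 0.1464]
eef_rot: [-3.142, -0.0, 1.56]
force: [0.2, 0.1, -5.6]
grip_width: 0.0096
grip_force: 40.0
```

```bash
python3 -c "
from h import *
to([.5307,.1508,.134],1.5608)"
```

```text
shift [-0.0001  0.0002  0.0124] turn [-0.     -0.     -0.0003] | pos [0.5305 0.1509 0.1464] rot [-3.1416 -0.      1.5605] F [ 0.21  0.13 -5.6 ] M [-0.04 -0.09  0.04] t 12.35
```

Emit:
servo_tool:
  plan:
    - [0,0,0,0.0005,0,0,0]
    - [0,0,0,0.0005,0,0,0]
    - [0,0,0,0.0005,0,0,0]
    - [0,0,0,0.0005,0,0,0]
    - [0,0,0,0.0005,0,0,0]
    - [0,0,0,0.0005,0,0,0]
    - [0,0,0,0,0,0,0]
    - [0,0,0,0,0,0,0]

```text
time_s: 13.35
ee_pos: [0.5306, 0.1509, 0.1435]
eef_rot: [3.142, -0.0, 1.56]
force: [0.4, 0.6, -5.8]
grip_width: 0.0101
grip_force: 40.0
```

```bash
python3 -c "
from h import *
to([.5307,.1508,.134],1.5608)"
```

```text
shift [-0.0001  0.0001  0.0095] turn [ 0.0001 -0.     -0.0003] | pos [0.5306 0.1509 0.1435] rot [ 3.1415 -0.      1.5605] F [ 0.39  0.64 -5.8 ] M [-0.05 -0.08 -0.03] t 13.35
```

The lug tips are 5 mm below the post tops with no contact force, so all four have entered their sockets. I'll continue gently.

Emit:
servo_tool:
  plan:
    - [0,0,0,0.001,0,0,0]
    - [0,0,0,0.001,0,0,0]
    - [0,0,0,0.001,0,0,0]
    - [0,0,0,0.001,0,0,0]
    - [0,0,0,0.001,0,0,0]
    - [0,0,0,0.001,0,0,0]
    - [0,0,0,0.001,0,0,0]
    - [0,0,0,0,0,0,0]

```text
time_s: 14.35
ee_pos: [0.5305, 0.1509, 0.1364]
eef_rot: [-3.142, 0.0, 1.56]
force: [-0.0, 0.7, -5.6]
grip_width: 0.0099
grip_force: 40.0
```

Emit:
servo_tool:
  plan:
    - [0,0,0,0.0005,0,0,0]
    - [0,0,0,0.0005,0,0,0]
    - [0,0,0,0.0005,0,0,0]
    - [0,0,0,0.0005,0,0,0]
    - [0,0,0,0.0005,0,0,0]
    - [0,0,0,0,0,0,0]
    - [0,0,0,0,0,0,0]
    - [0,0,0,0,0,0,0]

```text
time_s: 15.35
ee_pos: [0.5306, 0.1508, 0.134]
eef_rot: [3.142, -0.0, 1.56]
force: [0.4, 0.4, -4.8]
grip_width: 0.0098
grip_force: 40.0
```

```bash
python3 -c "
from h import *
to([.5307,.1508,.134],1.5608)"
```

```text
shift [-0.      0.0001  0.    ] turn [ 0.0001 -0.     -0.0003] | pos [0.5306 0.1508 0.134 ] rot [ 3.1415 -0.      1.5605] F [ 0.41  0.37 -4.79] M [-0.04 -0.04  0.07] t 15.35
```

Emit:
servo_tool:
  plan:
    - [0,0,0,0.0005,0,0,0]
    - [0,0,0,0.0005,0,0,0]
    - [0,0,0,0.0005,0,0,0]
    - [0,0,0,0,0,0,0]
    - [0,0,0,0,0,0,0]
    - [0,0,0,0,0,0,0]
    - [0,0,0,0,0,0,0]
    - [0,0,0,0,0,0,0]

```text
time_s: 16.35
ee_pos: [0.5306, 0.1509, 0.1325]
eef_rot: [3.141, -0.0, 1.56]
force: [-0.4, 0.2, 1.4]
grip_width: 0.0097
grip_force: 40.0
```

```bash
python3 held.py
```

```text
handle 1760 [0.0455 0.0002] [0.0509 0.01  ] 0.25 xmax 0.071
 plane [ 0.0045 -0.0151 -0.0281]
low 9457 [0.0287 0.0003] [0.1049 0.0975] 89.96 xmax 0.0774
 plane [0.0131 0.0012 0.0694]
grip 0.009331219692497722 40.00038206577301
shift [ 0.0006  0.0004 -0.0675] turn [ 0.0002 -0.0001 -0.0003] | pos [0.5306 0.1509 0.1325] rot [ 3.1414e+00 -1.0000e-04  1.5605e+00] F [-0.96  0.08  1.9 ] M [-0.1   0.1   0.03] t 16.4
```

The tray now carries the full weight with about 7 N of contact. Releasing and retreating.

Emit:
servo_tool:
  plan:
    - [20,0,0,0,0,0,0]
    - [30,0,0,0,0,0,0]
    - [45,0,0,0,0,0,0]
    - [60,0,0,0,0,0,0]
    - [60,0,0,0,0,0,0]
    - [60,0,0,0,0,0,0]
    - [60,0,0,0,0,0,0]
    - [60,0,0,0,0,0,0]

```text
time_s: 17.4
ee_pos: [0.5305, 0.1509, 0.1325]
eef_rot: [3.142, -0.0, 1.56]
force: [-0.4, 1.2, 0.3]
grip_width: 0.0562
grip_force: 0.0
```

Emit:
servo_tool:
  plan:
    - [60,0,0,-0.002,0,0,0]
    - [60,0,0,-0.006,0,0,0]
    - [60,0,0,-0.015,0,0,0]
    - [60,0,0,-0.02,0,0,0]
    - [60,0,0,-0.03,0,0,0]
    - [60,0,0,-0.03,0,0,0]
    - [60,0,0,-0.015,0,0,0]
    - [60,0,0,0,0,0,0]

```text
time_s: 18.4
ee_pos: [0.5308, 0.1509, 0.2513]
eef_rot: [3.14, -0.0, 1.56]
force: [0.7, -1.0, -0.6]
grip_width: 0.0565
grip_force: 0.0
```

```bash
python3 - <<'E'
from h import *
c=ctrl.camera("wrist");W=cloud(c);z=W[...,2];v,u=np.mgrid[0:400,0:640]
cv2.imwrite("pics/w4.png",c["pixels"][...,::-1])
B=(v<275)&(abs(W[...,0]-.531)<.012)&(abs(W[...,1]-.151)<.09)
p=W[B&(z>.14)&(z<.18)];print(len(p),"handle top z",np.percentile(p[:,2],[5,50,95]),"want ~.161",cv2.minAreaRect(p[:,:2].astype(np.float32)))
print(np.linalg.lstsq(np.c_[p[:,:2]-[.531,.151],np.ones(len(p))],p[:,2],rcond=None)[0])
to([.531,.151,.25],1.56)
E
```

```text
1491 handle top z [0.15861277 0.16091692 0.16223017] want ~.161 ((0.5307235717773438, 0.15181615948677063), (0.14014701545238495, 0.009861679747700691), 89.61752319335938)
[-0.00724337 -0.00090781  0.16076536]
shift [0.0002 0.0006 0.0001] turn [-0.0002  0.0001  0.0005] | pos [0.5304 0.1508 0.2501] rot [-3.1414e+00  1.0000e-04  1.5605e+00] F [-0.08  0.14 -0.93] M [-0.03 -0.09 -0.01] t 18.45
```

View pics/w4.png

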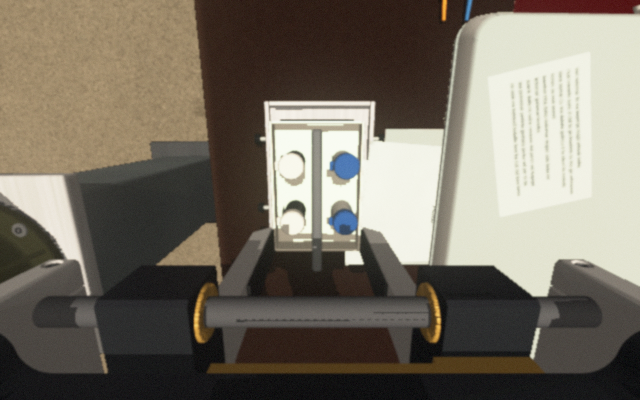

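The caddy sits level and square in the cradle, with the handle from (317,130) to (317,270). The handle top is at 161 mm, which puts its origin about 43 mm up. The gripper is clear, so I'm handing in.

```bash
python3 -c "
from h import *
print(ctrl.hand_in())"
```

```text
the job is handed in; nothing more can be done
None
```

The caddy is seated flush on the blue tray with all four lugs in their sockets, released and handed in at about 18.5 s; the hand-in call returned no verdict.

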